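# Load the decorating turntable and hold its index pin out

### The job

Slide the carrier with the little teal box along the turntable's rail to the red end stop until the detent holds it, and let go of it. Then grip the orange knob of the index pin, pull it straight up as far as it goes so the pin is clear of its hole, and finish while still holding it there, so that I can turn the table. Leave the jar, the dowel and the wooden round where they stand.

Things in the scene. Friction and masses are not known exactly. Their poses are not given: they have to be found in the camera images.
- turntable: Fixed turntable, locked: it does not turn. Aluminium plate 168 mm across, top 50 mm above the bench. Origin: bench level, on its axis; z up. Waxed steel rail, 17 mm wide, top 62 mm above the bench, along x from -130 to +35 mm at y = 0, ending at a red stop (34 mm wide, top 76 mm above the bench, face at x = +35 mm).
- home (a point): Where the carrier's origin lies when home: on the rail's top, x = y = 0 of the turntable, 62 mm above the bench; axes as the turntable's. A brass sprung ball in the rail here stands 2.5 mm proud, gives way to 1 to 2 N as the carrier rides over it and clicks into the carrier's notch at home, about 1.5 mm short of the stop.
- carrier: Loose black shoe, 68 mm long (x, along the rail), 43 mm wide, astride the rail with 3 mm play each side, not held down; 0.3 to 0.5 kg. Fixed on it an open teal box 62 (x) by 40 mm (y), 6 to 46 mm above the origin: grip it across the 40 mm. Origin: centre of the face resting on the rail's top. Starts on the rail 55 to 85 mm short of home, towards the turntable's -x, axes as the turntable's.
- pin_hole (a point): Centre of the mouth of the index pin's 11 mm hole, in a lug of the plate at turntable x = 0, y = -98 mm, 50 mm above the bench; axes as the turntable's. A dark bracket carries the pin over it: post at y = -146 mm, arm 30 mm wide in x from y = -154 to -80 mm, its top 87 mm above the bench, a brass sleeve on it to 95 mm.
- index_pin (a joint): How far the index pin is pulled straight up, in m: 0 = seated 10 mm deep in its hole, 0.010 = just out, 0.018 = fully up against its stop. A spring pulls it down with 6 N at 0, rising to 9.6 N at 0.018; let go, it drops back.
- knob_top (a point): Centre of the top of the index pin's upright orange cylindrical knob, 26 mm across, 28 mm high. Straight above the pin hole; 123 mm above the bench when seated; moves with the pin. Axes as the turntable's.
- paint_jar: Bystander: yellow paint jar, white lid, 52 mm across, 60 mm high; origin at the centre of its underside.
- dowel: Bystander: dark brown upright dowel, 30 mm across, 85 mm high; origin at the centre of its underside.
- wood_round: Bystander: pale round of wood, 44 mm across, 35 mm high; origin at the centre of its underside.
Not all that is in view belongs to the job. Of the things like the carrier, leave any that is blue; of the rest the smaller one is meant.

How it is judged:
On the way, in this order (a step that is already met when the one before it is completed fails the run):
1. the carrier is home on the detent and let go, the index pin still seated (x of carrier in the frame of home between -0.004 and 0.004 m and y of carrier in the frame of home between -0.005 and 0.005 m and z of carrier in the frame of home between -0.003 and 0.003 m and angle between the x axis of carrier and the x axis of home, either way round below 0.15 rad and angle between carrier's own z axis and vertical below 0.1 rad and contact force between the fingers and carrier below 0.3 N and value of joint index_pin below 0.006 m), for 0.2 s.
2. the fingers have pulled the index pin fully up (value of joint index_pin above 0.015 m and contact force between the fingers and index_pin above 2 N), for 0.2 s.
At the end, for the whole second after the job is handed in: The fingers hold the index pin's knob (more than 2 N) at least 15 mm up of its 18 mm, at rest; the carrier, untouched, sits on the rail within 4 mm of home along and 5 mm across, 3 mm in height, square to 0.15 rad and level to 0.1 rad (all of step 2 and x of carrier in the frame of home between -0.004 and 0.004 m and y of carrier in the frame of home between -0.005 and 0.005 m and z of carrier in the frame of home between -0.003 and 0.003 m and angle between the x axis of carrier and the x axis of home, either way round below 0.15 rad and angle between carrier's own z axis and vertical below 0.1 rad and contact force between the fingers and carrier below 0.3 N and velocity of joint index_pin between -0.01 and 0.01 m/s); the arm keeps its last pose, push and grip.
It fails at once if the paint jar is pushed more than 20 mm or knocked over (distance of paint_jar from where it was at the start of the episode above 0.02 m or angle between paint_jar's own z axis and vertical above 0.4 rad).
It fails at once if the dowel is pushed more than 20 mm or knocked over (distance of dowel from where it was at the start of the episode above 0.02 m or angle between dowel's own z axis and vertical above 0.4 rad).
It fails at once if the wooden round is pushed more than 20 mm or knocked over (distance of wood_round from where it was at the start of the episode above 0.02 m or angle between wood_round's own z axis and vertical above 0.4 rad).
It also fails if it takes over 48 s, if anything falls off the work surface, if the arm or the gripper's body presses on something with over 40 N, if the wrist force passes 120 N, or if a joint passes its speed limit or range.

### The arm

A 6-joint arm with a two-finger parallel gripper is mounted at the origin on the work surface. World frame = base frame: x ahead of the robot, y to its left, z up, the work surface at z = 0. Lengths are in m, angles in rad, forces in N, time in s.
With the tool pointing down it reaches from about 0.3 to 0.825 m from the base axis. Payload 5.4 kg.
Tool frame: the origin (TCP) lies midway between the tips of the shut fingers; the grasp point (between the pads) lies robot.grip_depth behind it (robot.grip_depth is the distance from the TCP to the grasp point, in m); z points along the fingers, y is the line along which they close (so a half turn about z gives the same grasp; the last joint's range is limited). The gripper opens to 92 mm and grips with 3 to 60 N. Pads are 20 mm wide; open, the fingers measure 128 mm over their backs; the gripper's body (75 mm by 189 mm) begins 69 mm behind the grasp point.
Start: joints at [-1.497, 0.158, 1.597, -0, 1.386, -0.21], TCP at [0.161, -0.552, 0.215] pointing down, gripper open.
Joint ranges: [-2.91, 2.91], [-0.94, 2.29], [0.18, 2.7], [-1.29, 4.43], [0.17, 2.64], [-3, 3]. Speed limits (rad/s): [2.57, 2.57, 3.14, 3.14, 3.14, 3.14].

### API

Orientations are given as a unit quaternion [w, x, y, z].
In Python, from station import robot gives the robot as it stands.
- The arm moves only by the tool servo_tool, never from a script. Its argument "plan" is a list of rows, each an object of numbers: "tx", "ty", "tz": the shift along the tool's x, y, z normalised to -1 to 1, where 1 is 300 mm; "spin": the turn about the tool's z normalised to -1 to 1, where 1 is 120 degrees; "jaw": the opening, from -1 (shut) to 1 (fully open). In form: [{"tx": .., "ty": .., "tz": .., "spin": .., "jaw": ..}, ...]. A call has 1 to 5 rows; each row is the pose to reach, as a shift and turn from the pose commanded when the call began, along the tool's axes at that moment; what a row does not reach only later rows make up. A row lasts 1/10 s, in which the tool goes at most 50 mm and 8.59 degrees, less where a joint would pass 70% of its speed; a pose out of reach is approached as far as the arm can. A call with a number of a shift or a turn outside -1 to 1 is refused whole. A call with a gripper value outside its range is refused whole. The fingers move at their own pace and stop on an object; "newtons" is the grip in N (left out, the last holds). Time passes only in rows, so rows that repeat a pose let the fingers close. It gives the time, the measured TCP pose, the force, the opening and the grip force at its end, in the units of the state.
- robot.get_state(): the state, without advancing time (a new reading comes with each control period).
- robot.snapshot(name): name is "scene" or "top"; returns the picture (420x560x3 uint8, red, green, blue); there is no depth.
- robot.calibration(name): a dict with "mtx" (3x3 intrinsics, pixels), "position" and "rotation" of the camera in the world. Camera axes: x right, y down, z forward; pixel columns grow to the right and rows downward; lengths in m; the calibration is good to about 2 mm. A picture is of the moment at which its call begins. calibration takes no time and is no camera call.
- robot.job_done(): hands the job in; it is judged then, once.
The state is a dict: "time": time; "joint_positions": joint angles; "qd": joint speeds; "tau": joint torques, N m; "tcp_pos": TCP position; "orientation": TCP orientation; "contact_force": force on the tool from outside, world axes, zero at the start; "wrist_torque": the same for the moment, N m; "opening": finger opening in m; "finger_force": force on a finger pad.
Only numpy, scipy, OpenCV 4.12 (cv2) and the standard library are available. Lean on these libraries where they do the work, as an engineer would, in place of code of your own. Each camera call takes 0.05 s, during which the arm holds its last target. There are 200 camera calls.

## Working session

There is one attempt and no reset: what is moved stays moved. The work goes in short steps, Python scripts to look and compute and a tool call to move; the robot and the scene stay as the last step left them, time stands still between calls to the robot, and variables do not carry over. Pictures are saved under pics/ and viewed, at most 10 in all, crops included, and the job is handed in when it is done.

Besides the shell and the picture viewer there is one more tool, called after ">>>" by a JSON object that holds its "name" and its "arguments". servo_tool: Moves the arm, as the interface text tells. Scaled input: -1 to 1 covers 300 mm each way for a shift and 120 degrees each way for a turn. Its arguments: {"type":"object","properties":{"plan":{"type":"array"},"newtons":{"type":"number"}},"required":["plan"]}

```bash
mkdir -p pics; python3 - <<'E'
from station import robot
import cv2,numpy as np
for n in("scene","top"):
    cv2.imwrite(f"pics/{n}0.png",robot.snapshot(n)[:,:,::-1])
    c=robot.calibration(n);print(n,np.round(c["mtx"],1).tolist(),np.round(c["position"],4),np.round(c["rotation"],4).tolist())
s=robot.get_state();print(s,robot.grip_depth)
E
```

```text
scene [[401.1, 0.0, 285.6], [0.0, 401.1, 203.0], [0.0, 0.0, 1.0]] [1.2101 0.1814 0.7916] [-0.2184, 0.569, 0.742, -0.2793]
top [[387.8, 0.0, 279.4], [0.0, 387.8, 207.9], [0.0, 0.0, 1.0]] [0.5375 0.0455 0.8099] [0.0341, -0.7024, 0.7093, -0.0495]
{'time': 0.1, 'joint_positions': array([-1.49710847e+00,  1.59003703e-01,  1.59805705e+00, -2.74977660e-05,
        1.38619760e+00, -2.10063534e-01]), 'qd': array([-0.000861  , -0.00069112, -0.00400086,  0.00199085,  0.00029107,
       -0.00022427]), 'tau': array([ 6.06780554e-05, -3.86503816e+01, -3.22960532e+01,  7.03915581e-02,
        3.39780422e-02, -4.54017436e-05]), 'tcp_pos': array([ 0.16092648, -0.55145102,  0.21373211]), 'orientation': array([-8.31837561e-04,  9.89951812e-01,  1.41402671e-01,  4.32646204e-05]), 'contact_force': array([ 0.56484962,  0.32152154, -0.77591676]), 'wrist_torque': array([ 0.01212999, -0.01473083, -0.03383064]), 'finger_force': 0.0, 'opening': 0.09220383509982841} 0.0187
```

View pics/top0.png

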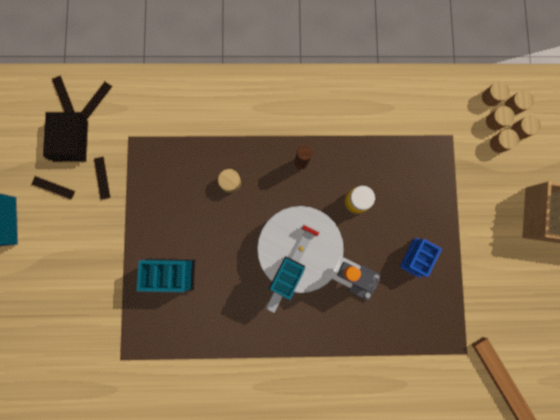

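View pics/scene0.png

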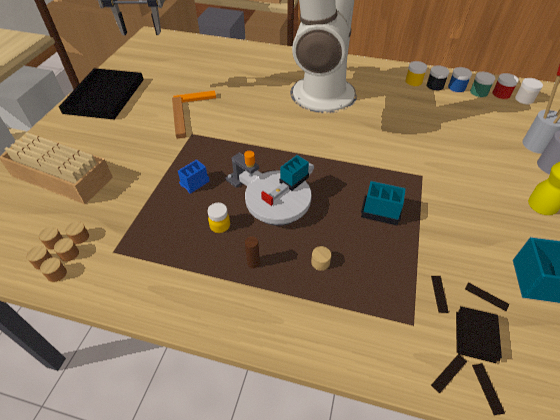

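The top view shows the plate at about (300,249), the carrier (288,278), the red stop (310,231), the knob (353,274), jar (360,200), dowel (304,156), round (229,181), blue decoy (421,257) and large teal decoy (165,276).

```bash
cat > h.py <<'E'
import cv2,numpy as np
from scipy.spatial.transform import Rotation as R
from station import robot
def cam(n):
    c=robot.calibration(n);r=np.array(c["rotation"])
    r=R.from_quat(np.roll(r,-1)).as_matrix() if r.size==4 else r
    return np.array(c["mtx"]),np.array(c["position"]),r
def ray(n,px,z):
    K,p,r=cam(n);d=r@np.linalg.solve(K,[px[0],px[1],1]);return (p+d*(z-p[2])/d[2])[:2]
def proj(n,X):
    K,p,r=cam(n);q=K@(r.T@(np.asarray(X)-p));return q[:2]/q[2]
def seg(img,lo,hi,box):
    x0,y0,x1,y1=box;h=cv2.cvtColor(img[y0:y1,x0:x1],cv2.COLOR_RGB2HSV)
    m=cv2.inRange(h,np.array(lo),np.array(hi))
    n,l,s,c=cv2.connectedComponentsWithStats(m);i=1+np.argmax(s[1:,4])
    ys,xs=np.where(l==i);return np.stack([xs+x0,ys+y0],1).astype(np.float32)
E
python3 - <<'E'
from h import *
im=cv2.imread("pics/top0.png")[:,:,::-1].copy()
def rect(P): return cv2.minAreaRect(P)
kn=seg(im,(5,180,150),(18,255,255),(335,255,375,295)); st=seg(im,(0,150,80),(4,255,255),(290,215,330,245))
te=seg(im,(80,100,30),(100,255,255),(260,250,315,310)); pl=seg(im,(0,0,130),(179,60,255),(250,200,350,300))
for n,P,z in(("knob",kn,.123),("stop",st,.076),("teal",te,.108)):
    r=rect(P);print(n,len(P),P.mean(0),r,"world mean",ray("top",P.mean(0),z),"rect",ray("top",r[0],z))
    b=cv2.boxPoints(r);print([ray("top",q,z).round(4).tolist() for q in b])
h=cv2.convexHull(pl)[:,0];print(len(pl))
h=np.array([ray("top",q,.05) for q in h])
from scipy.optimize import least_squares
f=least_squares(lambda v:np.hypot(*(h-v).T)-.084,h.mean(0),loss="soft_l1",f_scale=.002);print("plate",f.x,np.round(f.fun*1000,1))
for n,px,z in(("jar",(362,198),.06),("dowel",(305,152),.085),("round",(229,180),.035)):print(n,ray("top",px,z))
c=cv2.resize(im[190:320,240:400],None,fx=5,fy=4.6 and 5 and 4.6,interpolation=cv2.INTER_CUBIC)
cv2.imwrite("pics/c1.png",cv2.resize(im[200:315,245:395],(780,598),interpolation=cv2.INTER_CUBIC)[:,:,::-1])
E
```

```text
knob 151 [352.53644 273.47018] ((352.5, 273.5), (13.0, 13.0), 90.0) world mean [ 0.50214354 -0.09717186] rect [ 0.50209265 -0.09710589]
[[0.5135, -0.086], [0.5132, -0.109], [0.4907, -0.1082], [0.491, -0.0853]]
stop 54 [310.05554 230.18518] ((310.10003662109375, 230.30003356933594), (15.652474403381348, 3.130495071411133), 26.56505012512207) world mean [ 0.58171331 -0.02874769] rect [ 0.58149467 -0.02882777]
[[0.5856, -0.0143], [0.5909, -0.017], [0.5774, -0.0434], [0.5721, -0.0406]]
teal 813 [286.75153 278.2423 ] ((287.3216857910156, 278.3417663574219), (23.783597946166992, 36.0030517578125), 27.552810668945312) world mean [0.49439101 0.01792221] rect [0.49420341 0.01690609]
[[0.4763, 0.0507], [0.5323, 0.0204], [0.5123, -0.0172], [0.4566, 0.0135]]
4856
plate [ 0.547745   -0.01256376] [32.5 -0.6 -0.4 -1.7 -2.9 -2.8  0.3  0.5  0.4  0.3  0.2  0.1  0.2  0.3
  0.3  0.3  0.3  0.1  0.1 -0.2 -0.2 -0.3 -0.5 -0.7 -0.8 -1.  -0.9 -1.
 12.6]
jar [ 0.64485294 -0.13379504]
dowel [ 0.73127399 -0.02118609]
round [0.68739409 0.1294282 ]
```

View pics/c1.png

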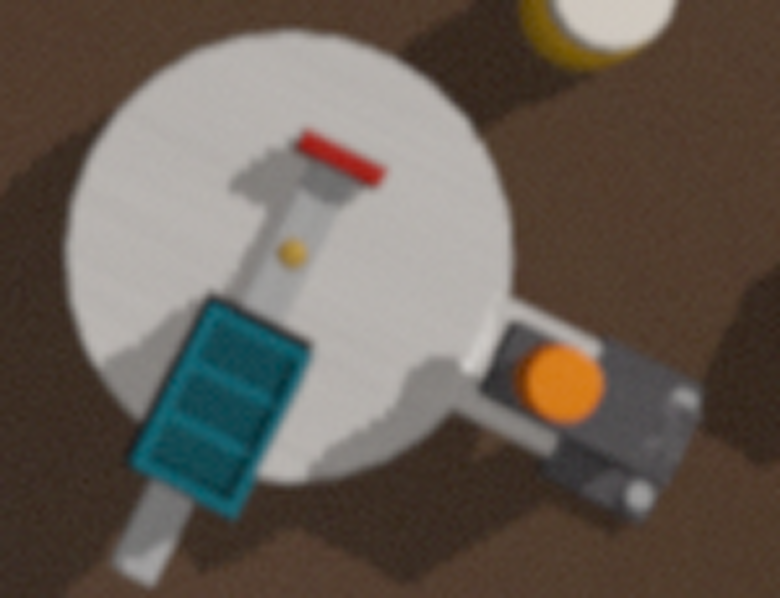

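The crop shows the brass ball at top-image pixel (301.2,248.7), the rail running from lower left up to the stop, and the knob clear of everything else. The turntable yaw is about -28°. I'll start moving towards the carrier while refining the frame.

>>> {"name": "servo_tool", "arguments": {"plan": [{"tx":0.53,"ty":-0.5,"tz":0,"spin":0,"jaw":1},{"tx":0.53,"ty":-0.5,"tz":0,"spin":0,"jaw":1},{"tx":0.53,"ty":-0.5,"tz":0,"spin":0,"jaw":1},{"tx":0.53,"ty":-0.5,"tz":0,"spin":0,"jaw":1},{"tx":0.53,"ty":-0.5,"tz":0,"spin":0,"jaw":1}], "newtons": 8}}

```text
time: 0.6
tcp_pos: [0.273, -0.3598, 0.214]
orientation: [-0.001, 0.99, 0.143, 0.0]
contact_force: [0.9, -1.3, -0.9]
opening: 0.0918
finger_force: 0.0
```

>>> {"name": "servo_tool", "arguments": {"plan": [{"tx":0.53,"ty":-0.5,"tz":0,"spin":0,"jaw":1},{"tx":0.53,"ty":-0.5,"tz":0,"spin":0,"jaw":1},{"tx":0.53,"ty":-0.5,"tz":0,"spin":0,"jaw":1},{"tx":0.53,"ty":-0.5,"tz":0,"spin":0,"jaw":1},{"tx":0.53,"ty":-0.5,"tz":0,"spin":0,"jaw":1}]}}

```text
time: 1.1
tcp_pos: [0.3833, -0.1713, 0.2143]
orientation: [-0.001, 0.99, 0.143, 0.0]
contact_force: [-0.2, -1.0, -1.0]
opening: 0.0921
finger_force: 0.0
```

```bash
cat >> h.py <<'E'
def moves(xy,z,yaw_y,T=None):
    s=robot.get_state();p=s["tcp_pos"];M=R.from_quat(np.roll(s["orientation"],-1)).as_matrix()
    a=np.degrees(np.arctan2(M[1,1],M[0,1]))
    d=M.T@(np.array([*xy,z])-p)
    print("t",s["time"],"tcp",p.round(4),"yaw_y",a.round(2),"tool d",(d/.3).round(4),"spin",round(-((yaw_y-a+180)%360-180)/120,4),"open",s["opening"],"q6",s["joint_positions"][5],"F",s["contact_force"].round(1))
E
python3 - <<'E'
from h import *
from scipy.optimize import least_squares
obs=[("top",(301.15,248.65),(0,0,.064),1),("top",(352.5,273.5),(0,-.098,.123),1)]
im=cv2.imread("pics/scene0.png")[:,:,::-1].copy()
k=seg(im,(5,150,120),(20,255,255),(235,145,265,175));print("scene knob",k.min(0),k.max(0),k.mean(0))
pl=np.array([.5477,-.0126])
def f(v):
    c,s=np.cos(v[2]),np.sin(v[2]);W=lambda l:np.array([v[0]+c*l[0]-s*l[1],v[1]+s*l[0]+c*l[1]])
    r=[(ray(n,p,l[2])-W(l))*1e3 for n,p,l,w in obs]+[(pl-v[:2])*1e3,[(v[2]+np.radians(28.4))*100]]
    return np.concatenate(r)
r=least_squares(f,[.547,-.012,-.49]);v=r.x;print("frame",v,np.degrees(v[2]),r.fun.round(1))
K=v[:2]+.098*np.array([np.sin(v[2]),-np.cos(v[2])]);print("knob",K,"scene px pred",proj("scene",[*K,.109]))
c=np.array([.4942,.0169])-v[:2];print("carrier local",np.array([[np.cos(v[2]),np.sin(v[2])],[-np.sin(v[2]),np.cos(v[2])]])@c)
moves((.4942,.0169),.0715,np.degrees(v[2])-90)
E
```

```text
scene knob [244. 150.] [254. 165.] [249.02083 157.52777]
frame [ 0.54783197 -0.01185776 -0.49410623] -28.31020138233331 [-0.6 -0.3  0.7  1.  -0.1 -0.7  0.2]
knob [ 0.50135596 -0.09813626] scene px pred [248.99739127 157.69567585]
carrier local [-0.06085543 -0.00011657]
t 1.1 tcp [ 0.3833 -0.1713  0.2143] yaw_y -73.52 tool d [ 0.5324 -0.4961  0.4768] spin 0.3733 open 0.09213811996308134 q6 0.5719918942100017 F [-0.2 -1.  -1. ]
```

>>> {"name": "servo_tool", "arguments": {"plan": [{"tx":0.532,"ty":-0.496,"tz":0,"spin":0.373,"jaw":1},{"tx":0.532,"ty":-0.496,"tz":0,"spin":0.373,"jaw":1},{"tx":0.532,"ty":-0.496,"tz":0,"spin":0.373,"jaw":1},{"tx":0.532,"ty":-0.496,"tz":0,"spin":0.373,"jaw":1},{"tx":0.532,"ty":-0.496,"tz":0,"spin":0.373,"jaw":1}]}}

```text
time: 1.6
tcp_pos: [0.489, 0.0045, 0.2144]
orientation: [0.0, 0.985, -0.172, -0.0]
contact_force: [0.8, -1.9, 0.0]
opening: 0.0922
finger_force: 0.0
```

>>> {"name": "servo_tool", "arguments": {"plan": [{"tx":0,"ty":0,"tz":0,"spin":0.03,"jaw":1},{"tx":0,"ty":0,"tz":0.1,"spin":0.03,"jaw":1},{"tx":0,"ty":0,"tz":0.1,"spin":0.03,"jaw":1}]}}

```text
time: 1.9
tcp_pos: [0.4859, 0.0039, 0.1809]
orientation: [-0.0, 0.98, -0.199, -0.004]
contact_force: [-1.2, 0.0, -0.8]
opening: 0.0916
finger_force: 0.0
```

```bash
python3 - <<'E'
from h import *
moves((.4942,.0169),.0715,-118.31)
E
```

```text
t 1.9 tcp [0.4859 0.0039 0.1809] yaw_y -113.0 tool d [ 0.0115 -0.0512  0.3646] spin 0.0443 open 0.09159695633745389 q6 1.7308595930654436 F [-1.2  0.  -0.8]
```

>>> {"name": "servo_tool", "arguments": {"plan": [{"tx":0.01,"ty":-0.05,"tz":0,"spin":0.035,"jaw":1},{"tx":0.01,"ty":-0.05,"tz":0,"spin":0.035,"jaw":1},{"tx":0.01,"ty":-0.05,"tz":0,"spin":0.035,"jaw":1},{"tx":0.01,"ty":-0.05,"tz":0,"spin":0.035,"jaw":1}]}}

```text
time: 2.3
tcp_pos: [0.4972, 0.0149, 0.1852]
orientation: [0.0, 0.972, -0.235, 0.0]
contact_force: [-0.3, -0.2, 0.0]
opening: 0.0915
finger_force: 0.0
```

```bash
python3 - <<'E'
from h import *
moves((.4942,.0169),.0715,-118.31)
E
```

```text
t 2.3 tcp [0.4972 0.0149 0.1852] yaw_y -117.21 tool d [-0.012  -0.0014  0.379 ] spin 0.0092 open 0.09151784989886076 q6 1.8324808459436985 F [-0.3 -0.2  0. ]
```

>>> {"name": "servo_tool", "arguments": {"plan": [{"tx":-0.012,"ty":-0.001,"tz":0.1,"spin":0.009,"jaw":1},{"tx":-0.012,"ty":-0.001,"tz":0.2,"spin":0.009,"jaw":1},{"tx":-0.012,"ty":-0.001,"tz":0.28,"spin":0.009,"jaw":1},{"tx":-0.012,"ty":-0.001,"tz":0.28,"spin":0.009,"jaw":1},{"tx":-0.012,"ty":-0.001,"tz":0.28,"spin":0.009,"jaw":1}]}}

```text
time: 2.8
tcp_pos: [0.4943, 0.017, 0.1014]
orientation: [0.0, 0.97, -0.245, 0.0]
contact_force: [-0.8, 0.7, 0.3]
opening: 0.0918
finger_force: 0.0
```

```bash
python3 - <<'E'
from h import *
moves((.4942,.0169),.0715,-118.31)
cv2.imwrite("pics/s2.png",cv2.resize(robot.snapshot("scene")[110:230,190:350],(800,600),interpolation=cv2.INTER_CUBIC)[:,:,::-1])
E
```

```text
t 2.8 tcp [0.4943 0.017  0.1014] yaw_y -118.33 tool d [-0.0001  0.0004  0.0995] spin -0.0002 open 0.09184872202696043 q6 1.854833901086642 F [-0.8  0.7  0.3]
```

View pics/s2.png

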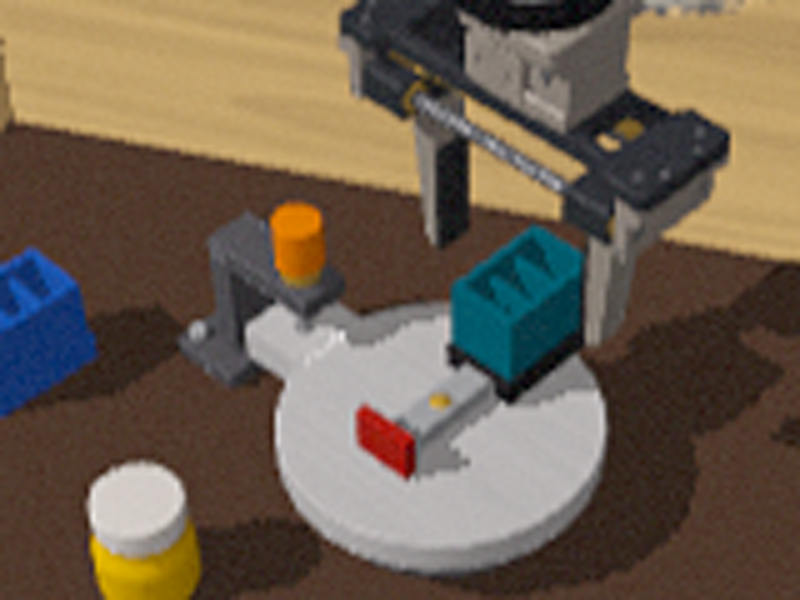

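The fingers straddle the teal box as intended, so I'll go down and grip.

>>> {"name": "servo_tool", "arguments": {"plan": [{"tx":0,"ty":0,"tz":0.05,"spin":0,"jaw":1},{"tx":0,"ty":0,"tz":0.1,"spin":0,"jaw":1},{"tx":0,"ty":0,"tz":0.1,"spin":0,"jaw":1},{"tx":0,"ty":0,"tz":0.1,"spin":0,"jaw":1},{"tx":0,"ty":0,"tz":0.1,"spin":0,"jaw":-0.05}], "newtons": 8}}

```text
time: 3.35
tcp_pos: [0.4954, 0.0171, 0.0724]
orientation: [-0.0, 0.97, -0.245, 0.001]
contact_force: [-0.2, 0.0, 0.2]
opening: 0.0859
finger_force: 0.0
```

>>> {"name": "servo_tool", "arguments": {"plan": [{"tx":0,"ty":0,"tz":0,"spin":0,"jaw":-0.05},{"tx":0,"ty":0,"tz":0,"spin":0,"jaw":-0.05},{"tx":0,"ty":0,"tz":0,"spin":0,"jaw":-0.3},{"tx":0,"ty":0,"tz":0,"spin":0,"jaw":-0.3},{"tx":0,"ty":0,"tz":0,"spin":0,"jaw":-0.3}]}}

```text
time: 3.85
tcp_pos: [0.4942, 0.0174, 0.0707]
orientation: [-0.0, 0.97, -0.245, -0.0]
contact_force: [-0.1, -0.2, 0.1]
opening: 0.0461
finger_force: 0.0
```

```bash
python3 - <<'E'
from h import *
# target: 61 mm along turntable x from the grip pose
moves((.54783,-.01186),.0715,-118.31);print(robot.get_state()["finger_force"])
E
```

```text
t 3.85 tcp [0.4942 0.0174 0.0707] yaw_y -118.33 tool d [ 0.2037  0.0008 -0.0026] spin -0.0002 open 0.046067667047354266 q6 1.8554381892168352 F [-0.1 -0.2  0.1]
0.0
```

>>> {"name": "servo_tool", "arguments": {"plan": [{"tx":0,"ty":0,"tz":0,"spin":0,"jaw":-0.5},{"tx":0,"ty":0,"tz":0,"spin":0,"jaw":-0.5},{"tx":0,"ty":0,"tz":0,"spin":0,"jaw":-0.5}]}}

```text
time: 4.15
tcp_pos: [0.4941, 0.0173, 0.0707]
orientation: [0.0, 0.97, -0.245, -0.0]
contact_force: [-0.4, -0.4, -0.5]
opening: 0.0398
finger_force: 8.0
```

>>> {"name": "servo_tool", "arguments": {"plan": [{"tx":0.03,"ty":0,"tz":0,"spin":0,"jaw":-0.5},{"tx":0.06,"ty":0,"tz":0,"spin":0,"jaw":-0.5},{"tx":0.09,"ty":0,"tz":0,"spin":0,"jaw":-0.5},{"tx":0.12,"ty":0,"tz":0,"spin":0,"jaw":-0.5},{"tx":0.12,"ty":0,"tz":0,"spin":0,"jaw":-0.5}]}}

```text
time: 4.65
tcp_pos: [0.5275, -0.0007, 0.0709]
orientation: [0.0, 0.97, -0.245, 0.001]
contact_force: [-0.1, -0.4, -1.2]
opening: 0.0402
finger_force: 8.0
```

```bash
python3 - <<'E'
from h import *
moves((.54783,-.01186),.0715,-118.31);print(robot.get_state()["finger_force"])
E
```

```text
t 4.65 tcp [ 0.5275 -0.0007  0.0709] yaw_y -118.37 tool d [ 0.0773  0.0004 -0.002 ] spin -0.0005 open 0.040160128155290103 q6 1.8355725261002787 F [-0.1 -0.4 -1.2]
7.9969576257281005
```

>>> {"name": "servo_tool", "arguments": {"plan": [{"tx":0.02,"ty":0,"tz":0,"spin":0,"jaw":-0.5},{"tx":0.04,"ty":0,"tz":0,"spin":0,"jaw":-0.5},{"tx":0.06,"ty":0,"tz":0,"spin":0,"jaw":-0.5},{"tx":0.07,"ty":0,"tz":0,"spin":0,"jaw":-0.5},{"tx":0.074,"ty":0,"tz":0,"spin":0,"jaw":-0.5}]}}

```text
time: 5.15
tcp_pos: [0.5459, -0.0106, 0.0707]
orientation: [0.0, 0.97, -0.245, 0.0]
contact_force: [0.4, -0.4, -1.8]
opening: 0.04
finger_force: 8.0
```

```bash
python3 - <<'E'
from h import *
moves((.54783,-.01186),.0715,-118.31);print(robot.get_state()["finger_force"])
cv2.imwrite("pics/s3.png",cv2.resize(robot.snapshot("scene")[130:230,210:345],(800,592),interpolation=cv2.INTER_CUBIC)[:,:,::-1])
E
```

```text
t 5.15 tcp [ 0.5459 -0.0106  0.0707] yaw_y -118.34 tool d [ 0.0078  0.0006 -0.0028] spin -0.0003 open 0.039959746595141656 q6 1.8247905684745858 F [ 0.4 -0.4 -1.8]
7.998544690199196
```

View pics/s3.png

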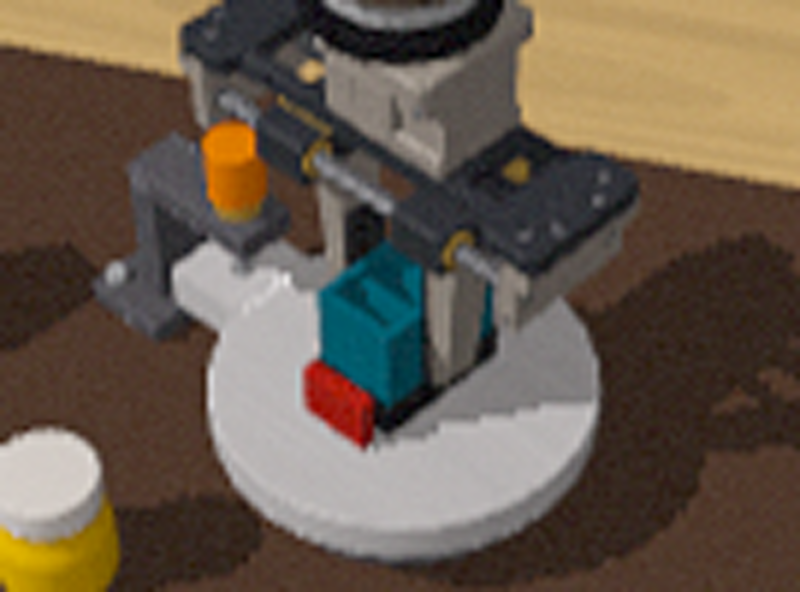

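The carrier is a few mm from the stop. I'll creep on and watch the force.

>>> {"name": "servo_tool", "arguments": {"plan": [{"tx":0.004,"ty":0,"tz":0,"spin":0,"jaw":-0.5},{"tx":0.006,"ty":0,"tz":0,"spin":0,"jaw":-0.5},{"tx":0.006,"ty":0,"tz":0,"spin":0,"jaw":-0.5}]}}

```text
time: 5.5
tcp_pos: [0.5468, -0.011, 0.0706]
orientation: [-0.0, 0.97, -0.245, -0.0]
contact_force: [0.4, -0.1, -2.4]
opening: 0.0403
finger_force: 8.0
```

>>> {"name": "servo_tool", "arguments": {"plan": [{"tx":0.003,"ty":0,"tz":0,"spin":0,"jaw":-0.5},{"tx":0.003,"ty":0,"tz":0,"spin":0,"jaw":-0.5},{"tx":0.003,"ty":0,"tz":0,"spin":0,"jaw":-0.5}]}}

```text
time: 5.8
tcp_pos: [0.5475, -0.0114, 0.0706]
orientation: [-0.0, 0.97, -0.245, -0.0]
contact_force: [-1.8, 0.6, -1.4]
opening: 0.04
finger_force: 8.0
```

>>> {"name": "servo_tool", "arguments": {"plan": [{"tx":0.003,"ty":0,"tz":0,"spin":0,"jaw":-0.5},{"tx":0.003,"ty":0,"tz":0,"spin":0,"jaw":-0.5},{"tx":0.003,"ty":0,"tz":0,"spin":0,"jaw":-0.5}]}}

```text
time: 6.1
tcp_pos: [0.5476, -0.0115, 0.0706]
orientation: [-0.0, 0.97, -0.245, -0.001]
contact_force: [-4.6, 1.2, 1.1]
opening: 0.0399
finger_force: 8.0
```

At 4.6 N it is against the stop. I'll ease back into the detent and let go.

>>> {"name": "servo_tool", "arguments": {"plan": [{"tx":-0.003,"ty":0,"tz":0,"spin":0,"jaw":-0.5},{"tx":-0.006,"ty":0,"tz":0,"spin":0,"jaw":-0.5},{"tx":-0.006,"ty":0,"tz":0,"spin":0,"jaw":-0.5},{"tx":-0.006,"ty":0,"tz":0,"spin":0,"jaw":0.2},{"tx":-0.006,"ty":0,"tz":0,"spin":0,"jaw":0.8}]}}

```text
time: 6.6
tcp_pos: [0.5478, -0.0114, 0.0714]
orientation: [0.0, 0.97, -0.245, 0.001]
contact_force: [0.4, -1.1, 0.1]
opening: 0.054
finger_force: 0.0
```

>>> {"name": "servo_tool", "arguments": {"plan": [{"tx":0,"ty":0,"tz":0,"spin":0,"jaw":0.8},{"tx":0,"ty":0,"tz":0,"spin":0,"jaw":0.8},{"tx":0,"ty":0,"tz":0,"spin":0,"jaw":0.8},{"tx":0,"ty":0,"tz":0,"spin":0,"jaw":0.8},{"tx":0,"ty":0,"tz":0,"spin":0,"jaw":0.8}]}}

```text
time: 7.1
tcp_pos: [0.547, -0.0111, 0.0707]
orientation: [-0.0, 0.97, -0.245, 0.0]
contact_force: [-1.2, -0.3, 0.3]
opening: 0.0826
finger_force: 0.0
```

>>> {"name": "servo_tool", "arguments": {"plan": [{"tx":0,"ty":0,"tz":-0.1,"spin":0,"jaw":0.8},{"tx":0,"ty":0,"tz":-0.2,"spin":0,"jaw":0.8},{"tx":0,"ty":0,"tz":-0.35,"spin":0,"jaw":0.8},{"tx":0,"ty":0,"tz":-0.4,"spin":0,"jaw":0.8},{"tx":0,"ty":0,"tz":-0.4,"spin":0,"jaw":0.8}]}}

```text
time: 7.6
tcp_pos: [0.5489, -0.0116, 0.1936]
orientation: [-0.0, 0.97, -0.245, 0.003]
contact_force: [-1.0, -0.1, 0.2]
opening: 0.083
finger_force: 0.0
```

```bash
python3 - <<'E'
from h import *
moves((.5018,-.0977),.19,-28.31)
cv2.imwrite("pics/s4.png",cv2.resize(robot.snapshot("scene")[130:230,210:345],(800,592),interpolation=cv2.INTER_CUBIC)[:,:,::-1])
E
```

```text
t 7.6 tcp [ 0.5489 -0.0116  0.1936] yaw_y -118.33 tool d [-0.002   0.3273  0.0116] spin -0.7502 open 0.08296700083456844 q6 1.8239997409960496 F [-1.  -0.1  0.2]
```

View pics/s4.png

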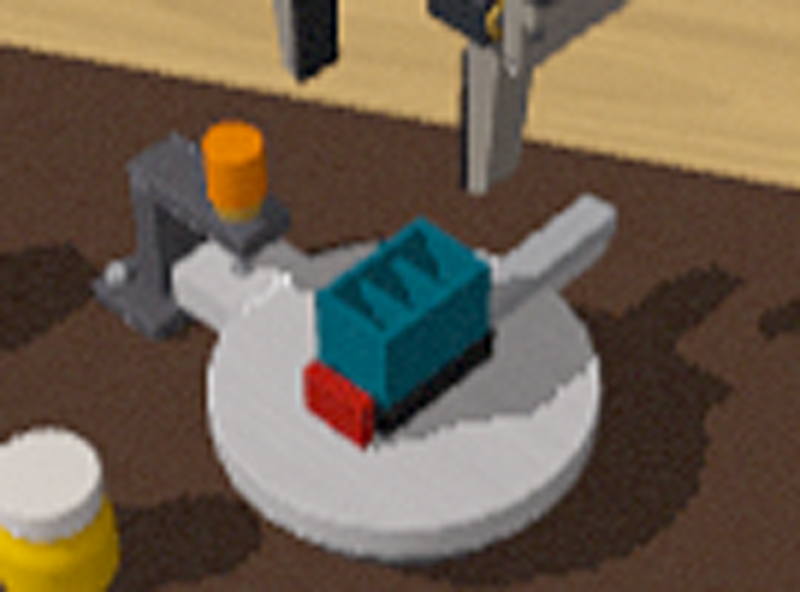

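The carrier stands level against the stop area, with no tilt visible. I'll check its offset numerically by matching the box silhouette, and move to above the knob at the same time.

```bash
cat > chk.py <<'E'
from h import *
import itertools
def carrier(im):
    T=seg(im,(80,90,20),(100,255,255),(250,150,310,210));m=np.zeros((420,560),np.uint8);m[T[:,1].astype(int),T[:,0].astype(int)]=1
    cv2.drawContours(m,cv2.findContours(m,0,2)[0],-1,1,-1)
    def iou(d,dz):
        a=np.radians(-28.31);c,s=np.cos(a),np.sin(a);P=[]
        for i,j,k in itertools.product((-.031,.031),(-.02,.02),(.068,.108)):
            x=i+d;P.append(proj("scene",[.54783+c*x-s*j,-.01186+s*x+c*j,k+dz]))
        q=np.zeros((1680,2240),np.uint8);h=cv2.convexHull(np.array(P,np.float32)*4+1.5)
        cv2.fillConvexPoly(q,h.round().astype(int),255);q=cv2.resize(q,(560,420),interpolation=cv2.INTER_AREA)/255
        return np.minimum(m,q).sum()/np.maximum(m,q).sum()
    g=[(iou(d,z),d,z) for d in np.arange(-.010,.0101,.001) for z in (-.002,0,.002,.004)]
    print("carrier best",[tuple(np.round(x,3)) for x in sorted(g)[-4:]])
if __name__=="__main__":
    carrier(robot.snapshot("scene"))
    im=cv2.imread("pics/scene0.png")[:,:,::-1].copy();carrier_start=None
E
python3 chk.py
```

```text
carrier best [(np.float64(0.942), np.float64(-0.003), np.float64(0.0)), (np.float64(0.944), np.float64(-0.002), np.float64(0.0)), (np.float64(0.945), np.float64(-0.004), np.float64(-0.002)), (np.float64(0.947), np.float64(-0.003), np.float64(-0.002))]
```

The silhouette fits best at about -2.5 mm, within calibration error. The 4.6 N stop contact followed by 1.8 mm of back-off agrees with home. Now to the knob.

>>> {"name": "servo_tool", "arguments": {"plan": [{"tx":0,"ty":0.327,"tz":0,"spin":-0.35,"jaw":0.5},{"tx":0,"ty":0.327,"tz":0,"spin":-0.35,"jaw":0.5},{"tx":0,"ty":0.327,"tz":0,"spin":-0.35,"jaw":0.5},{"tx":0,"ty":0.327,"tz":0,"spin":-0.35,"jaw":0.5},{"tx":0,"ty":0.327,"tz":0,"spin":-0.35,"jaw":0.5}]}}

```text
time: 8.2
tcp_pos: [0.4987, -0.0974, 0.1878]
orientation: [-0.001, 0.993, 0.114, -0.002]
contact_force: [0.7, -0.4, 0.3]
opening: 0.069
finger_force: 0.0
```

>>> {"name": "servo_tool", "arguments": {"plan": [{"tx":0,"ty":0,"tz":0,"spin":-0.35,"jaw":0.5},{"tx":0,"ty":0,"tz":0,"spin":-0.35,"jaw":0.5},{"tx":0,"ty":0,"tz":0,"spin":-0.35,"jaw":0.5},{"tx":0,"ty":0,"tz":0,"spin":-0.35,"jaw":0.5},{"tx":0,"ty":0,"tz":0,"spin":-0.35,"jaw":0.5}]}}

```text
time: 8.7
tcp_pos: [0.4989, -0.0968, 0.1877]
orientation: [-0.002, 0.886, 0.463, -0.002]
contact_force: [0.4, 0.4, -0.2]
opening: 0.069
finger_force: 0.0
```

>>> {"name": "servo_tool", "arguments": {"plan": [{"tx":0,"ty":0,"tz":0,"spin":-0.05,"jaw":0.5},{"tx":0,"ty":0,"tz":0,"spin":-0.05,"jaw":0.5},{"tx":0,"ty":0,"tz":0,"spin":-0.05,"jaw":0.5},{"tx":0,"ty":0,"tz":0,"spin":-0.05,"jaw":0.5}]}}

```text
time: 9.1
tcp_pos: [0.4999, -0.0972, 0.1897]
orientation: [-0.001, 0.863, 0.505, -0.001]
contact_force: [0.1, 0.8, -0.1]
opening: 0.0691
finger_force: 0.0
```

```bash
python3 - <<'E'
from h import *
moves((.5016,-.0978),.0925,-28.31)
from chk import carrier
im=robot.snapshot("scene");carrier(im)
cv2.imwrite("pics/s5.png",cv2.resize(im[110:220,210:345],(720,587),interpolation=cv2.INTER_CUBIC)[:,:,::-1])
E
```

```text
t 9.1 tcp [ 0.4999 -0.0972  0.1897] yaw_y -29.28 tool d [0.0012 0.0064 0.324 ] spin -0.0081 open 0.06910726346540443 q6 0.08120854194334508 F [ 0.1  0.8 -0.1]
carrier best [(np.float64(0.943), np.float64(-0.003), np.float64(0.0)), (np.float64(0.946), np.float64(-0.002), np.float64(0.0)), (np.float64(0.946), np.float64(-0.004), np.float64(-0.002)), (np.float64(0.949), np.float64(-0.003), np.float64(-0.002))]
```

View pics/s5.png

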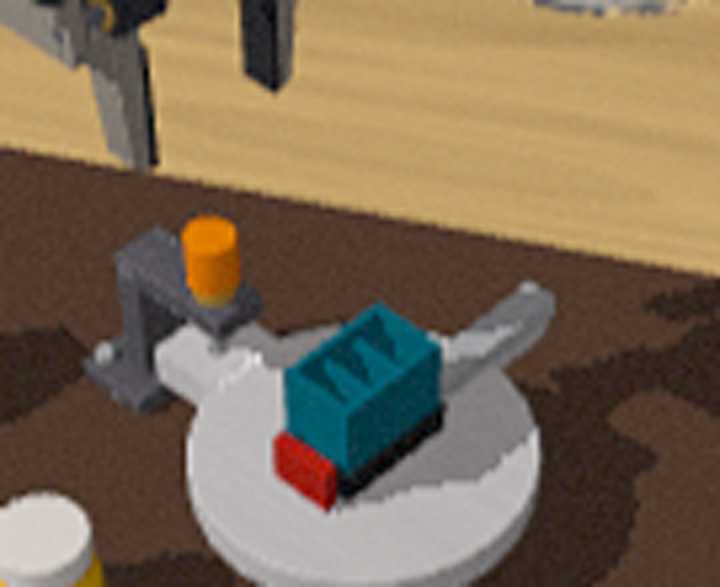

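```bash
sed -i 's/def carrier(im):/def carrier(im,off=0,n="scene",box=(250,150,310,210)):/; s/def iou(d,dz):/def iou(d,dz):\n        d=d+off/; s/proj("scene"/proj(n/; s/(250,150,310,210));m=/box);m=/' chk.py
python3 - <<'E'
from h import *
from chk import carrier
L=lambda p:cv2.imread(p)[:,:,::-1].copy()
carrier(L("pics/scene0.png"),-.061);carrier(L("pics/top0.png"),-.061,"top",(255,235,320,310))
im=robot.snapshot("top");carrier(im,0,"top",(255,225,330,310));cv2.imwrite("pics/t6.png",im[:,:,::-1])
E
```

```text
carrier best [(np.float64(0.945), np.float64(-0.002), np.float64(-0.002)), (np.float64(0.945), np.float64(0.001), np.float64(0.0)), (np.float64(0.953), np.float64(-0.001), np.float64(0.0)), (np.float64(0.958), np.float64(-0.0), np.float64(0.0))]
carrier best [(np.float64(0.934), np.float64(-0.0), np.float64(0.0)), (np.float64(0.934), np.float64(-0.0), np.float64(-0.002)), (np.float64(0.936), np.float64(0.001), np.float64(0.0)), (np.float64(0.938), np.float64(0.001), np.float64(0.002))]
carrier best [(np.float64(0.922), np.float64(-0.001), np.float64(0.0)), (np.float64(0.927), np.float64(-0.002), np.float64(0.002)), (np.float64(0.931), np.float64(-0.002), np.float64(0.0)), (np.float64(0.935), np.float64(-0.002), np.float64(-0.002))]
```

>>> {"name": "servo_tool", "arguments": {"plan": [{"tx":0.001,"ty":0.006,"tz":0.08,"spin":-0.008,"jaw":0.5},{"tx":0.001,"ty":0.006,"tz":0.14,"spin":-0.008,"jaw":0.5},{"tx":0.001,"ty":0.006,"tz":0.18,"spin":-0.008,"jaw":0.5},{"tx":0.001,"ty":0.006,"tz":0.18,"spin":-0.008,"jaw":0.5},{"tx":0.001,"ty":0.006,"tz":0.18,"spin":-0.008,"jaw":0.5}]}}

```text
time: 9.7
tcp_pos: [0.5024, -0.0982, 0.1372]
orientation: [0.0, 0.858, 0.513, 0.0]
contact_force: [0.5, 1.2, -0.1]
opening: 0.0686
finger_force: 0.0
```

```bash
python3 - <<'E'
from h import *
moves((.5016,-.0978),.0925,-28.31)
E
```

```text
t 9.7 tcp [ 0.5024 -0.0982  0.1372] yaw_y -28.23 tool d [-0.0002 -0.0031  0.1489] spin 0.0007 open 0.06864729046145034 q6 0.06327863034079637 F [ 0.5  1.2 -0.1]
```

Both views put the carrier within about 2 mm of home, and the stop contact agrees. Continuing down onto the knob.

>>> {"name": "servo_tool", "arguments": {"plan": [{"tx":0,"ty":-0.002,"tz":0.05,"spin":0,"jaw":0.5},{"tx":0,"ty":-0.002,"tz":0.1,"spin":0,"jaw":0.5},{"tx":0,"ty":-0.002,"tz":0.145,"spin":0,"jaw":0.5},{"tx":0,"ty":-0.002,"tz":0.145,"spin":0,"jaw":0.5},{"tx":0,"ty":-0.002,"tz":0.145,"spin":0,"jaw":0}], "newtons": 30}}

```text
time: 10.2
tcp_pos: [0.5019, -0.0979, 0.0937]
orientation: [0.0, 0.858, 0.513, 0.0]
contact_force: [-0.1, -0.5, 0.6]
opening: 0.063
finger_force: 0.0
```

>>> {"name": "servo_tool", "arguments": {"plan": [{"tx":0,"ty":0,"tz":0,"spin":0,"jaw":-0.2},{"tx":0,"ty":0,"tz":0,"spin":0,"jaw":-0.3},{"tx":0,"ty":0,"tz":0,"spin":0,"jaw":-0.35},{"tx":0,"ty":0,"tz":0,"spin":0,"jaw":-0.4},{"tx":0,"ty":0,"tz":0,"spin":0,"jaw":-0.4}]}}

```text
time: 10.7
tcp_pos: [0.5017, -0.0978, 0.0934]
orientation: [0.0, 0.858, 0.513, 0.0]
contact_force: [0.6, 0.1, 0.2]
opening: 0.0276
finger_force: 0.0
```

```bash
python3 - <<'E'
from h import *
moves((.5016,-.0978),.0925,-28.31)
im=robot.snapshot("scene")
cv2.imwrite("pics/s7.png",cv2.resize(im[120:210,210:330],(800,600),interpolation=cv2.INTER_CUBIC)[:,:,::-1])
E
```

```text
t 10.7 tcp [ 0.5017 -0.0978  0.0934] yaw_y -28.21 tool d [-0.0002 -0.0003  0.0029] spin 0.0008 open 0.027585238693075533 q6 0.0630926058103194 F [0.6 0.1 0.2]
```

View pics/s7.png

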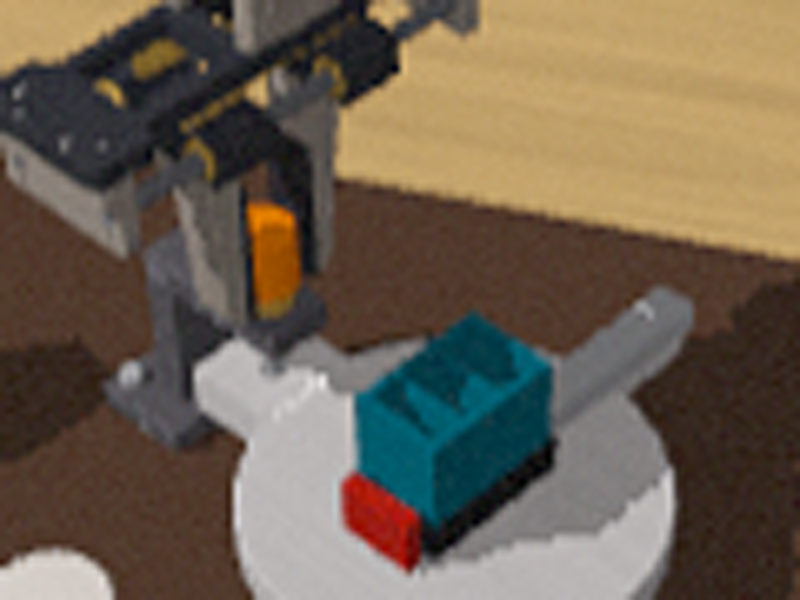

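The knob sits between the pads. I'll close and read the forces.

>>> {"name": "servo_tool", "arguments": {"plan": [{"tx":0,"ty":0,"tz":0,"spin":0,"jaw":-0.7},{"tx":0,"ty":0,"tz":0,"spin":0,"jaw":-0.7},{"tx":0,"ty":0,"tz":0,"spin":0,"jaw":-0.7},{"tx":0,"ty":0,"tz":0,"spin":0,"jaw":-0.7}], "newtons": 40}}

```text
time: 11.15
tcp_pos: [0.5013, -0.0976, 0.0932]
orientation: [-0.0, 0.858, 0.513, -0.0]
contact_force: [-1.7, 0.7, 2.9]
opening: 0.0253
finger_force: 40.0
```

>>> {"name": "servo_tool", "arguments": {"plan": [{"tx":0,"ty":0,"tz":-0.01,"spin":0,"jaw":-0.7},{"tx":0,"ty":0,"tz":-0.02,"spin":0,"jaw":-0.7},{"tx":0,"ty":0,"tz":-0.03,"spin":0,"jaw":-0.7},{"tx":0,"ty":0,"tz":-0.03,"spin":0,"jaw":-0.7}]}}

```text
time: 11.55
tcp_pos: [0.5013, -0.0976, 0.1019]
orientation: [-0.0, 0.858, 0.513, -0.0]
contact_force: [2.0, 0.6, -8.2]
opening: 0.0251
finger_force: 40.0
```

>>> {"name": "servo_tool", "arguments": {"plan": [{"tx":0,"ty":0,"tz":-0.01,"spin":0,"jaw":-0.7},{"tx":0,"ty":0,"tz":-0.02,"spin":0,"jaw":-0.7},{"tx":0,"ty":0,"tz":-0.029,"spin":0,"jaw":-0.7},{"tx":0,"ty":0,"tz":-0.029,"spin":0,"jaw":-0.7},{"tx":0,"ty":0,"tz":-0.029,"spin":0,"jaw":-0.7}]}}

```text
time: 12.05
tcp_pos: [0.5013, -0.0976, 0.1106]
orientation: [-0.0, 0.858, 0.513, -0.0]
contact_force: [1.3, 0.8, -9.9]
opening: 0.025
finger_force: 40.0
```

>>> {"name": "servo_tool", "arguments": {"plan": [{"tx":0,"ty":0,"tz":-0.005,"spin":0,"jaw":-0.7},{"tx":0,"ty":0,"tz":-0.005,"spin":0,"jaw":-0.7},{"tx":0,"ty":0,"tz":-0.005,"spin":0,"jaw":-0.7}]}}

```text
time: 12.35
tcp_pos: [0.5013, -0.0976, 0.1115]
orientation: [-0.0, 0.858, 0.513, -0.0]
contact_force: [4.1, -1.0, -19.9]
opening: 0.0248
finger_force: 40.0
```

The force jumped at 18 mm, so the pin is on its stop. I'll relax slightly, settle and check.

>>> {"name": "servo_tool", "arguments": {"plan": [{"tx":0,"ty":0,"tz":0.002,"spin":0,"jaw":-0.7},{"tx":0,"ty":0,"tz":0.002,"spin":0,"jaw":-0.7},{"tx":0,"ty":0,"tz":0.002,"spin":0,"jaw":-0.7},{"tx":0,"ty":0,"tz":0.002,"spin":0,"jaw":-0.7},{"tx":0,"ty":0,"tz":0.002,"spin":0,"jaw":-0.7}]}}

```text
time: 12.85
tcp_pos: [0.5013, -0.0976, 0.1114]
orientation: [-0.0, 0.858, 0.513, -0.0]
contact_force: [2.6, -0.7, -19.6]
opening: 0.025
finger_force: 40.0
```

```bash
python3 - <<'E'
from h import *
from chk import carrier
im=robot.snapshot("scene");carrier(im)
cv2.imwrite("pics/s8.png",cv2.resize(im[120:210,210:330],(800,600),interpolation=cv2.INTER_CUBIC)[:,:,::-1])
E
```

```text
carrier best [(np.float64(0.937), np.float64(-0.003), np.float64(0.0)), (np.float64(0.938), np.float64(-0.002), np.float64(0.0)), (np.float64(0.945), np.float64(-0.004), np.float64(-0.002)), (np.float64(0.946), np.float64(-0.003), np.float64(-0.002))]
```

View pics/s8.png

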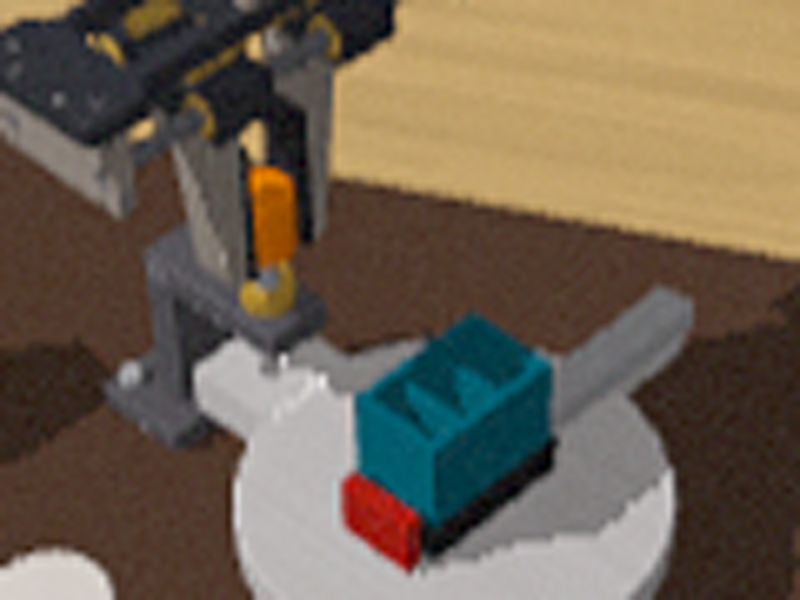

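The knob is up clear of the sleeve and held steady, and the carrier is unmoved at the stop. Handing in.

```bash
python3 -c "
from station import robot
print(robot.job_done())"
```

```text
the job is handed in; nothing more can be done
None
```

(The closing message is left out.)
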